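Fold the recipe box's flap shut and tuck it under the lip

ROBOT

A 6-joint arm with a two-finger parallel gripper is mounted at the origin on a cart in front of the work surface, level with it; the furniture and walls round the work are solid. World frame = base frame: x ahead of the robot, y to its left, z up, the work surface at z = 0. Lengths are in m, angles in rad, forces in N, time in s.
With the tool pointing down it reaches from about 0.4 to 0.825 m from the base axis. Payload 7 kg.
Tool frame: the origin (TCP) lies midway between the tips of the shut fingers; the grasp point (between the pads) lies 19 mm behind it; z points along the fingers, y is the line along which they close (so a half turn about z gives the same grasp; the last joint's range is limited). The gripper opens to 88 mm and grips with 3 to 60 N. Pads are 19 mm wide; open, the fingers measure 130 mm over their backs; the gripper's body (78 mm by 193 mm) begins 47 mm behind the grasp point.
Start: joints at [-0.819, 0.359, 0.012, 0, -1.224, -0.288], TCP at [0.302, -0.604, 0.227] pointing down, gripper open.
Joint ranges: [-3.07, 3.07], [-1.43, 2.12], [-1.02, 1.25], [-3.03, 1.67], [-3.05, -0], [-3.03, 3.03]. Speed limits (rad/s): [2.39, 2.39, 3.01, 3.14, 3.14, 3.14].

INTERFACE

Orientations are given as [roll, pitch, yaw] about the fixed x, y, z axes, in that order (R = Rz(yaw) Ry(pitch) Rx(roll)).
In Python, from station import arm gives the robot as it stands.
- The arm moves only by the tool servo_tool, never from a script. Its argument "deltas" is a list of rows, each a list of 7 numbers: the closure, from -1 (fully open) to 1 (shut), then the shift along the tool's x, y, z in mm, then the turn, a rotation vector about the tool's x, y, z in degrees. In form: [[gripper, x, y, z, ax, ay, az], ...]. A call has 1 to 20 rows; each row shifts and turns the commanded pose from where the row before left it, along the tool's axes as they then stand; what a row does not reach is not made up. A row lasts 1/12 s, in which the tool goes at most 41.7 mm and 7.16 degrees, less where a joint would pass 70% of its speed; a pose out of reach is approached as far as the arm can. A call is refused whole if a number of a shift passes 41.7 or a number of a turn 7.16, either way. A call with a gripper value outside its range is refused whole. The fingers move at their own pace and stop on an object; "squeeze" is the grip in N (left out, the last holds). Time passes only in rows, so rows that do not move let the fingers close. It gives the time, the measured TCP pose, the force, the opening and the grip force at its end, in the units of the state.
- arm.get_state(): the state, without advancing time (a new reading comes with each control period).
- arm.grab_frame(name): name is "scene" or "top"; returns a dict with "color" (420x560x3 uint8, red, green, blue), "K" (3x3 intrinsics, pixels), "position" and "orientation" of the camera in the world. Camera axes: x right, y down, z forward; pixel columns grow to the right and rows downward; lengths in m; the calibration is good to about 2 mm. A picture is of the moment at which its call begins. There is no depth.
- arm.job_done(): hands the job in; it is judged then, once.
Trained networks look in a picture, given as the dict that the camera call returned (one of the last four; its "shot" number tells which), for a name from the list of things; names that differ only in an ending like _2 or _b are one class to them, and where a whole thing is asked for, a point or a joint stands for the part that bears it (a point fixed in the world has none). Each returns a list of dicts, best first, with "conf" (0 to 1); they miss things now and then, are a little off and sometimes report something else, mostly with a low value. They report only what shows in the picture. A call takes as long as a camera call. They do not tell look-alikes from the thing itself.
- arm.recognise(query, picture): "at" ([x, y, z] in m, in the coordinates of the camera as it stood for that picture, good to about 4 mm: the middle of the surface that is visible of it).
The state is a dict: "t": time; "q": joint angles; "qd": joint speeds; "joint_efforts": joint torques, N m; "eef_pos": TCP position; "ee_rot": TCP orientation; "force": force on the tool from outside, world axes, zero at the start; "moment": the same for the moment, N m; "width": finger opening in m; "gripper_force": force on a finger pad.
Only numpy, scipy, OpenCV 4.12 (cv2) and the standard library are available. Lean on these libraries where they do the work, as an engineer would, in place of code of your own. Each camera call takes 0.05 s, during which the arm holds its last target. There are 200 camera calls.

TASK

Close the recipe-card box using the fingertips only: push the upright white flap over until it lies flat on the box, then push against the orange ridge on it so that the flap slides fully home with its free edge tucked beneath the dark steel lip. Push gently; do not pinch, lift or carry anything, and leave the two jars and the tin beside it standing where they are.

Things in the scene. Friction and masses are not known exactly. Their poses are not given: they have to be found in the camera images.
- recipe_box: blue recipe-card box fixed to the worktop, 124 mm along its x, 130 mm along y, rim 50 mm high. Origin: centre of its underside; +x runs from the hinge edge (towards the robot) to the edge with the dark steel lip. At the hinge edge steel cheeks stand on both sides of the flap up to z = 59 mm, x = -68 to -24 mm, y = +-62 to +-65 mm. It is full of cards to just below the rim; they do not hinder the flap
- flap (a joint): angle of the white flap about its hinge. 0 = flat on the rim, pointing along the box's +x; 1.57 = upright; more = leaning back over the hinge edge. Starts at 1.6 to 1.95, stops at 2.1. The hinge is stiff (0.045 N m): the flap stays where it is left, so it must be pressed all the way down. Push on its outer face, which looks to the box's -x when upright and up when flat
- runner (a joint): how far the flap's hinge pin has slid in its slots towards the lip: 0 = drawn back (start), 0.015 m = fully home. Takes about 3 N and stays where left. Flat and drawn back, the flap's free edge is 4 mm short of the lip; fully home it is 11 mm beneath it. The lip is solid: slid forward before it is flat, the flap lands on top of the lip
- hinge (a point): middle of the flap's hinge axis, which runs along the box's y, at x = -60 mm + joint runner and z = 51.5 mm in the box's frame. The flap is a plate 102 mm long from here to its free edge, 118 mm wide, 3 mm thick (the axis lies at mid-thickness), 60 g
- ridge (a point): foot of the push face of the orange ridge, on the flap's outer face, mid-width, 45 mm from the hinge. The ridge is 64 mm wide; its upright push face looks towards the hinge and is 9.5 mm high; beyond its crest it slopes down to the flap 66 mm from the hinge. Pushing this face along the box's +x slides the flap. Axes: x from hinge to free edge, z out of the outer face
- lip (a point): middle of the lower back edge of the dark steel lip, at x = 46 mm, z = 56 mm in the box's frame, same axes as the box. The lip is 3 mm thick (top at z = 59 mm), 130 mm wide, and runs from here 16 mm along +x. The flap's upper face lies at z = 53 mm when flat
- flap_edge (a point): middle of the flap's free edge, 102 mm from the hinge, at mid-thickness; same axes as point ridge
- spice_jar: loose spice jar, clear with a green cap, 46 mm across, 106 mm tall; origin at the centre of its underside. A bystander: leave it standing where it is
- paste_tin: loose small green food tin, 57 mm across, 72 mm tall; origin at the centre of its underside. A bystander: leave it standing where it is
- honey_jar: loose amber jar with a red lid, 65 mm across, 100 mm tall; origin at the centre of its underside. A bystander: leave it standing where it is
Not all that is in view belongs to the job. Leave any green look-alike of the recipe_box alone.

How it is judged:
On the way, in this order (a step that is already met when the one before it is completed fails the run):
1. the flap is folded over and lies flat (value of joint flap below 0.045 rad), for 0.05 s.
2. the flap has slid home beneath the lip (value of joint runner above 0.012 m and value of joint flap below 0.045 rad), for 0.2 s.
At the end, for the whole second after the job is handed in: The flap lies flat (joint flap under 0.045 rad) and fully home (joint runner over 12 of its 15 mm), its free edge at least 6 mm beneath the dark steel lip; the spice jar, tin and red-lidded jar stand upright within 15 mm of where they were (all of step 2 and x of flap_edge in the frame of lip above 0.006 m and z of flap_edge in the frame of lip below -0.0005 m and distance of each of spice_jar, paste_tin, honey_jar from where it was at the start of the episode below 0.015 m and angle between each of spice_jar, paste_tin, honey_jar's own z axis and vertical below 0.2 rad); the robot touches nothing.
It fails at once if the box or its flap was pinched or forced: more than 35 N between the fingers and it (contact force between the fingers and recipe_box above 35 N).
It fails at once if the spice jar was moved, lifted or tipped (distance of spice_jar from where it was at the start of the episode above 0.015 m or angle between spice_jar's own z axis and vertical above 0.3 rad).
It fails at once if the tin was moved, lifted or tipped (distance of paste_tin from where it was at the start of the episode above 0.015 m or angle between paste_tin's own z axis and vertical above 0.3 rad).
It fails at once if the jar with the red lid was moved, lifted or tipped (distance of honey_jar from where it was at the start of the episode above 0.015 m or angle between honey_jar's own z axis and vertical above 0.3 rad).
It also fails if it takes over 45 s, if anything falls off the work surface, if the arm or the gripper's body presses on something with over 40 N, if the wrist force passes 120 N, or if a joint passes its speed limit or range.

## Working session

There is one attempt and no reset: what is moved stays moved. The work goes in short steps, Python scripts to look and compute and a tool call to move; the robot and the scene stay as the last step left them, time stands still between calls to the robot, and variables do not carry over. Pictures are saved under pics/ and viewed, at most 10 in all, crops included, and the job is handed in when it is done.

Besides the shell and the picture viewer there is one more tool, called by a JSON object that holds its "api" and its "payload". servo_tool: Moves the arm, as the interface text tells. Its arguments: {"type":"object","properties":{"deltas":{"type":"array","items":{"type":"array","items":{"type":"number"}}},"squeeze":{"type":"number"}},"required":["deltas"]}

```bash
ls; mkdir -p pics
cat > h.py <<'E'
import numpy as np, cv2
from scipy.spatial.transform import Rotation as R
from station import arm
def cam(f):
    o=np.array(f["orientation"],float)
    M=o if o.shape==(3,3) else R.from_euler('xyz',o).as_matrix()
    return np.array(f["K"]),np.array(f["position"]),M
def look(f,q):
    K,p,M=cam(f)
    for d in arm.recognise(q,f):
        w=p+M@np.array(d["at"]); c=K@np.array(d["at"])
        print(q,round(d["conf"],2),w.round(3),"px",(c[:2]/c[2]).round(0))
def ray(f,px,z):
    K,p,M=cam(f); d=M@np.linalg.solve(K,[px[0],px[1],1]); return p+d*(z-p[2])/d[2]
def proj(f,w):
    K,p,M=cam(f); c=K@(M.T@(np.array(w)-p)); return c[:2]/c[2]
E
python3 - <<'E'
from h import *
print(arm.get_state())
for n in ("scene","top"):
    f=arm.grab_frame(n); cv2.imwrite(f"pics/{n}0.png",f["color"][...,::-1]); print(n,f["position"],f["orientation"])
    for q in("recipe_box","flap","ridge","lip","hinge","flap_edge","spice_jar","paste_tin","honey_jar"): look(f,q)
E
```

```text
pics
{'t': 0.0, 'q': array([-8.18906080e-01,  3.59395138e-01,  1.10798923e-02, -3.58660737e-04,
       -1.22409731e+00, -2.88087651e-01]), 'qd': array([-0.00093696,  0.00126335,  0.00055776, -0.00018085,  0.00041918,
       -0.00158783]), 'joint_efforts': array([ 7.45779507e-04, -5.82715845e+01,  2.93058068e+01,  6.99703261e+00,
        6.98031407e-03, -1.52005596e-04]), 'eef_pos': array([ 0.30172126, -0.6032752 ,  0.22562497]), 'ee_rot': array([ 3.13994723e+00, -1.35976641e-04, -2.67791209e+00]), 'force': array([-0.18130418,  0.32197083,  0.33674707]), 'moment': array([-0.00351939,  0.03202378,  0.00959251]), 'gripper_force': 0.0, 'width': 0.08745382586948394}
scene [0.14365129 0.52956821 0.77428634] [-2.38000309  0.0071399  -2.46215597]
recipe_box 0.82 [0.375 0.168 0.051] px [307. 300.]
recipe_box 0.63 [ 0.547 -0.164  0.033] px [330. 175.]
flap 0.69 [0.369 0.159 0.049] px [312. 299.]
flap 0.49 [ 0.476 -0.166  0.109] px [358. 164.]
ridge 0.79 [0.367 0.158 0.05 ] px [313. 299.]
ridge 0.74 [ 0.479 -0.166  0.108] px [357. 163.]
lip 0.79 [0.375 0.174 0.05 ] px [305. 302.]
lip 0.67 [ 0.5
[... 623 characters left out ...]
px [373. 251.]
recipe_box 0.62 [0.385 0.157 0.05 ] px [185. 306.]
flap 0.82 [0.376 0.157 0.053] px [184. 311.]
flap 0.71 [ 0.491 -0.182  0.111] px [373. 249.]
ridge 0.87 [0.375 0.16  0.052] px [183. 311.]
ridge 0.68 [ 0.554 -0.166  0.028] px [356. 219.]
lip 0.97 [0.384 0.16  0.047] px [184. 306.]
lip 0.59 [ 0.55  -0.167  0.029] px [356. 221.]
hinge 0.96 [ 0.491 -0.183  0.108] px [373. 249.]
hinge 0.73 [0.374 0.155 0.053] px [186. 312.]
flap_edge 0.8 [0.373 0.157 0.051] px [185. 312.]
flap_edge 0.73 [ 0.487 -0.18   0.106] px [371. 251.]
spice_jar 0.82 [ 0.673 -0.264  0.105] px [415. 150.]
paste_tin 0.86 [ 0.572 -0.316  0.07 ] px [440. 208.]
honey_jar 0.92 [ 0.539 -0.009  0.096] px [275. 222.]
```

Run:
```python
import cv2
a=cv2.imread("pics/top0.png")[120:320,240:480]; cv2.imwrite("pics/topc.png",cv2.resize(a,None,fx=3,fy=3,interpolation=cv2.INTER_CUBIC))
```

```text
(no output)
```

View pics/scene0.png

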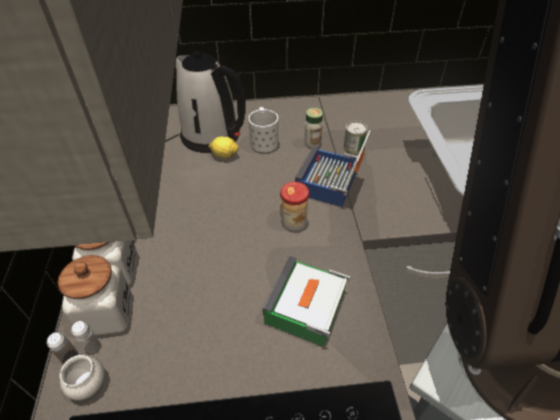

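View pics/topc.png

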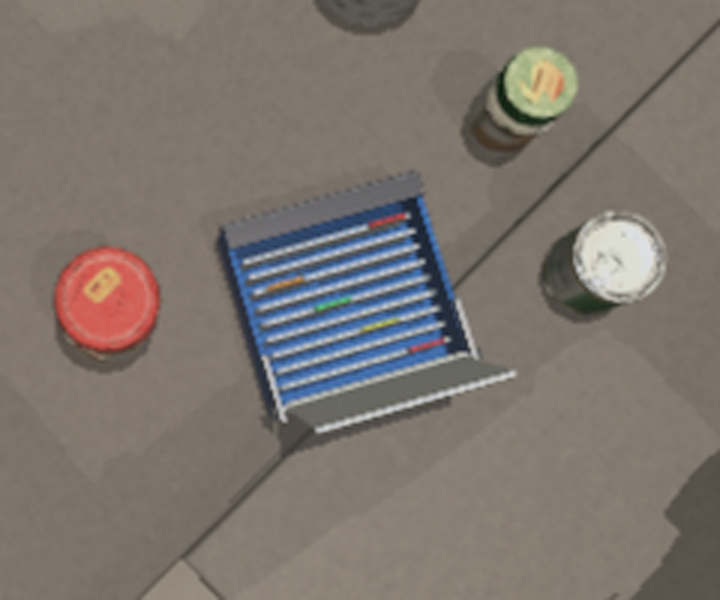

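The scene picture shows the blue box at about (330,175) with its flap upright and the orange ridge facing the robot. A green look-alike lies closed at (307,300), so the blue one is the target. The top crop confirms it: blue box with the dark lip at the top, white flap leaning back at the bottom, honey jar on the left, spice jar and tin on the right.

```bash
cat > fit.py <<'E'
from h import *
from scipy.optimize import least_squares
f=arm.grab_frame("top")
c=np.array([[219,228],[418,171],[425,193],[230,250],[262,357],[283,420],[458,300],[477,357],[318,431],[515,373]])
px=c/3+[240,120]-1/3
def pts(p):
    x,y,w,a=p
    e=[-.06+.102*np.cos(a),.0515+.102*np.sin(a)]
    P=np.array([[.062,.065,.059],[.062,-.065,.059],[.046,-.065,.059],[.046,.065,.059],[-.024,.0635,.059],[-.068,.0635,.059],[-.024,-.0635,.059],[-.068,-.0635,.059],[e[0],.059,e[1]],[e[0],-.059,e[1]]])
    return P@R.from_euler('z',w).as_matrix().T+[x,y,0]
res=lambda p:np.concatenate([proj(f,q)-u for q,u in zip(pts(p),px)])
s=least_squares(res,[.55,-.165,.28,1.7],loss='soft_l1')
print(s.x,np.degrees(s.x[2]),s.fun.reshape(-1,2).round(1))
np.save("box.npy",s.x)
st=arm.get_state();print(st["t"])
E
python3 fit.py
```

```text
[ 0.55548922 -0.16088023  0.29805272  1.75181575] 17.077162829126603 [[ 0.8 -0.7]
 [-0.5 -0.5]
 [-0.2  0.1]
 [-0.5 -0. ]
 [ 0.5 -0.6]
 [ 0.4  1. ]
 [-0.5 -0.4]
 [ 0.5  3. ]
 [-0.7  0.2]
 [ 0.3 -0.1]]
1.05
```

The fit is good to under a pixel: box at (0.555, -0.161), yaw 17.1°, flap about 1.75 rad. Next I shut the fingers and go behind the flap at safe height.

{"api": "servo_tool", "payload": {"deltas": [[1,-20,20,0,0,0,0],[1,-20,20,0,0,0,0],[1,-20,20,0,0,0,0],[1,-20,20,0,0,0,0],[1,-20,20,0,0,0,0],[1,-20,20,0,0,0,0],[1,-20,20,0,0,0,0],[1,-20,20,0,0,0,0],[1,-20,20,0,0,0,0],[1,-20,20,0,0,0,0],[1,-20,20,0,0,0,0],[1,-20,20,0,0,0,0],[1,-20,20,0,0,0,0],[1,-20,20,0,0,0,0],[1,-20,20,0,0,0,0],[1,0,0,0,0,0,3.2],[1,0,0,0,0,0,3.2],[1,0,0,0,0,0,3.1],[1,0,0,0,0,0,0],[1,0,0,0,0,0,0]], "squeeze": 5}}

```text
t: 2.72
eef_pos: [0.4361, -0.2011, 0.2267]
ee_rot: [-3.141, 0.0, -2.842]
force: [-0.1, -0.0, 0.2]
width: 0.0003
gripper_force: 0.0
```

```bash
cat > pose.py <<'E'
from h import *
b=np.load("box.npy"); s=arm.get_state(); B=R.from_euler('z',b[2])
p=B.inv().apply(s["eef_pos"]-np.array([b[0],b[1],0]))
T=R.from_euler('xyz',s["ee_rot"])
print("t",s["t"],"box mm",(p*1000).round(1),"F box",B.inv().apply(s["force"]).round(1),"w",s["width"],"tool in box\n",(B.inv()*T).as_matrix().round(3))
E
python3 pose.py
```

```text
t 2.7167 box mm [-126.    -3.4  226.7] F box [-0.1  0.   0.2] w 0.0002766375344000646 tool in box
 [[-1.    -0.002  0.   ]
 [-0.002  1.    -0.   ]
 [-0.    -0.    -1.   ]]
```

{"api": "servo_tool", "payload": {"deltas": [[1,0,1,15,0,0,0],[1,0,1,15,0,0,0],[1,0,1,15,0,0,0],[1,0,0,15,0,0,0],[1,0,0,15,0,0,0],[1,0,0,15,0,0,0],[1,0,0,0,0,0,0],[1,0,0,0,0,0,0]]}}

```text
t: 3.38
eef_pos: [0.4347, -0.1985, 0.1363]
ee_rot: [3.141, -0.002, -2.843]
force: [0.5, 0.9, -0.2]
width: 0.0005
gripper_force: 0.0
```

```bash
python3 pose.py
python3 - <<'E'
from h import *
f=arm.grab_frame("scene"); cv2.imwrite("pics/s1.png",cv2.resize(f["color"][90:250,240:440,::-1],None,fx=3.5,fy=3.5,interpolation=cv2.INTER_CUBIC))
E
```

```text
t 3.3833 box mm [-126.5   -0.5  136.3] F box [ 0.8  0.7 -0.2] w 0.0004950302725995796 tool in box
 [[-1.    -0.001 -0.002]
 [-0.001  1.     0.   ]
 [ 0.002  0.    -1.   ]]
```

View pics/s1.png

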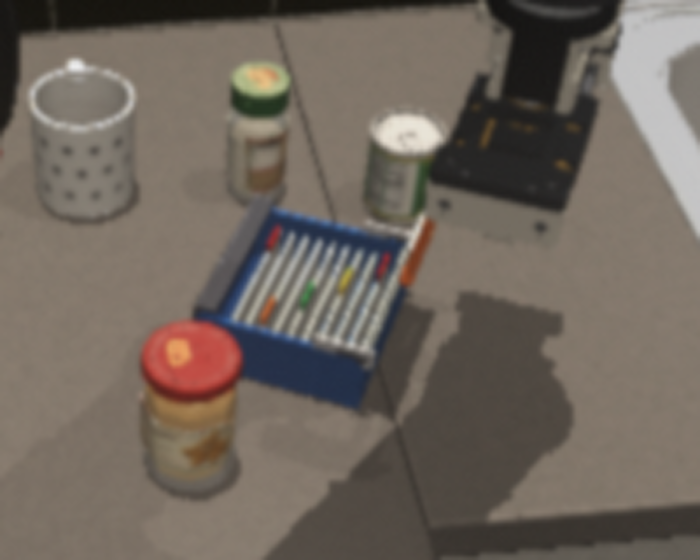

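The picture shows the upright flap with the orange ridge at (418,250), the jars and tin clear, and the gripper at about (515,150). I check where the TCP should project, since the fingers are not obvious.

Run:
```python
from h import *
f=arm.grab_frame("scene"); s=arm.get_state(); p=np.array(s["eef_pos"]); b=np.load("box.npy")
g=lambda w:((proj(f,w)-[240,90])*3.5).round(0)
for d in (0,.02,.066,.1): print("tcp+",d,g(p+[0,0,d]))
B=R.from_euler('z',b[2])
for q in ([-.078,0,.152],[-.078,.059,.152],[-.078,-.059,.152],[.046,.065,.059],[-.06,.059,.0515],[-.065,0,.098]): print(q,g(B.apply(q)+[b[0],b[1],0]))
```

```text
tcp+ 0 [499. 224.]
tcp+ 0.02 [504. 200.]
tcp+ 0.066 [517. 142.]
tcp+ 0.1 [526.  96.]
[-0.078, 0, 0.152] [430. 190.]
[-0.078, 0.059, 0.152] [406. 246.]
[-0.078, -0.059, 0.152] [451. 138.]
[0.046, 0.065, 0.059] [213. 310.]
[-0.06, 0.059, 0.0515] [362. 352.]
[-0.065, 0, 0.098] [401. 248.]
```

The projection agrees: the gripper body hides the fingers, and the tip is behind the flap as intended. First half of the fold follows.

{"api": "servo_tool", "payload": {"deltas": [[1,-9,0,0,0,0,0],[1,-9,0,0,0,0,0],[1,-9,0,0,0,0,0],[1,-9,0,0,0,0,0],[1,-5,0,0,0,0,0],[1,-5,0,0,0,0,0],[1,-5,0,0,0,0,0],[1,-5,0,0,0,0,0],[1,-5.5,0,0,0,0,0],[1,-5.5,0,0,0,0,0],[1,-5.5,0,0,0,0,0],[1,-5.5,0,0,0,0,0],[1,-5.5,0,1.5,0,0,0],[1,-6,0,1.5,0,0,0],[1,-5.5,0,1.5,0,0,0],[1,-6,0,1.5,0,0,0],[1,-5,0,3,0,0,0],[1,-5,0,3,0,0,0],[1,-5,0,3.5,0,0,0],[1,-5,0,3.5,0,0,0]]}}

```text
t: 5.15
eef_pos: [0.5512, -0.1626, 0.1171]
ee_rot: [3.142, -0.0, -2.844]
force: [-0.7, -0.2, 0.4]
width: 0.0006
gripper_force: 0.1
```

```bash
python3 pose.py
python3 - <<'E'
from h import *
f=arm.grab_frame("scene"); cv2.imwrite("pics/s2.png",cv2.resize(f["color"][90:250,240:440,::-1],None,fx=3.5,fy=3.5,interpolation=cv2.INTER_CUBIC))
E
```

```text
t 5.15 box mm [ -4.6  -0.4 117.1] F box [-0.7  0.1  0.4] w 0.0005750524379688199 tool in box
 [[-1.  0. -0.]
 [ 0.  1.  0.]
 [ 0.  0. -1.]]
```

View pics/s2.png

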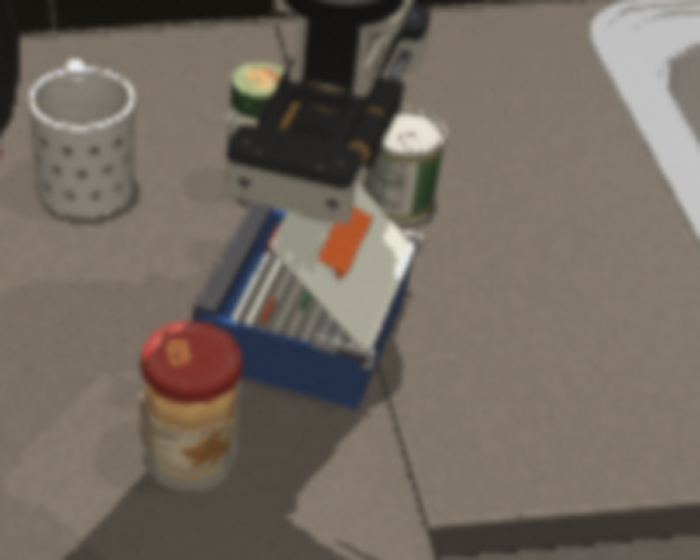

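The flap is following at about 45°, with the ridge in view at (345,245) and the bystanders untouched. I continue down.

{"api": "servo_tool", "payload": {"deltas": [[1,-3.5,0,4.5,0,0,0],[1,-3.5,0,4.5,0,0,0],[1,-3.5,0,4.5,0,0,0],[1,-3.5,0,4.5,0,0,0],[1,-2.3,0,4.8,0,0,0],[1,-2.3,0,4.8,0,0,0],[1,-2.3,0,4.8,0,0,0],[1,-1.5,0,5,0,0,0],[1,-1.5,0,5,0,0,0],[1,-1.5,0,5,0,0,0],[1,-0.5,0,4,0,0,0],[1,-0.5,0,3,0,0,0],[1,0,0,0,0,0,0]]}}

```text
t: 6.28
eef_pos: [0.5757, -0.155, 0.0624]
ee_rot: [3.141, -0.001, -2.844]
force: [0.0, 0.0, -0.1]
width: 0.0007
gripper_force: 0.0
```

```bash
python3 pose.py
```

```text
t 6.2833 box mm [21.1 -0.3 62.4] F box [ 0.   0.  -0.1] w 0.0007084928226217856 tool in box
 [[-1.     0.    -0.001]
 [ 0.     1.     0.   ]
 [ 0.001  0.    -1.   ]]
```

{"api": "servo_tool", "payload": {"deltas": [[1,0,0,2,0,0,0],[1,0,0,2,0,0,0],[1,0,0,2,0,0,0],[1,0,0,2,0,0,0],[1,0,0,0.5,0,0,0],[1,0,0,0.5,0,0,0],[1,0,0,0,0,0,0]]}}

```text
t: 6.87
eef_pos: [0.576, -0.155, 0.0541]
ee_rot: [3.142, -0.0, -2.844]
force: [-0.5, 0.1, -0.5]
width: 0.0004
gripper_force: 0.0
```

{"api": "servo_tool", "payload": {"deltas": [[1,0,0,0.6,0,0,0],[1,0,0,0.6,0,0,0],[1,0,0,0,0,0,0]]}}

```text
t: 7.12
eef_pos: [0.5761, -0.155, 0.053]
ee_rot: [-3.141, 0.0, -2.844]
force: [-0.5, 0.1, 1.7]
width: 0.0004
gripper_force: 0.6
```

{"api": "servo_tool", "payload": {"deltas": [[1,0,0,0.5,0,0,0],[1,0,0,0,0,0,0]]}}

```text
t: 7.28
eef_pos: [0.5762, -0.1551, 0.0527]
ee_rot: [-3.141, 0.0, -2.843]
force: [-1.0, 1.3, 3.2]
width: 0.0005
gripper_force: 1.6
```

{"api": "servo_tool", "payload": {"deltas": [[1,0,0,0.5,0,0,0],[1,0,0,0.5,0,0,0],[1,0,0,0,0,0,0],[1,0,0,0,0,0,0]]}}

```text
t: 7.62
eef_pos: [0.5762, -0.1552, 0.052]
ee_rot: [-3.141, 0.0, -2.843]
force: [-2.1, 0.7, 6.2]
width: 0.0001
gripper_force: 3.3
```

The flap bears firmly, with 6 N at z ≈ 52–53 mm, so it is flat. Next I lift off, go back over the ridge and come down between hinge and ridge.

{"api": "servo_tool", "payload": {"deltas": [[1,0,0,-5,0,0,0],[1,0,0,-10,0,0,0],[1,0,0,-10,0,0,0],[1,10,0,0,0,0,0],[1,10,0,0,0,0,0],[1,10,0,0,0,0,0],[1,10,0,0,0,0,0],[1,10,0,0,0,0,0],[1,7,0,0,0,0,0],[1,0,0,0,0,0,0],[1,0,0,0,0,0,0]]}}

```text
t: 8.53
eef_pos: [0.5213, -0.172, 0.0766]
ee_rot: [-3.141, 0.0, -2.844]
force: [1.0, -1.0, 0.1]
width: 0.0006
gripper_force: 0.0
```

```bash
python3 pose.py
python3 - <<'E'
from h import *
f=arm.grab_frame("scene"); cv2.imwrite("pics/s3.png",cv2.resize(f["color"][90:250,240:440,::-1],None,fx=3.5,fy=3.5,interpolation=cv2.INTER_CUBIC))
E
```

```text
t 8.5333 box mm [-35.9  -0.6  76.6] F box [ 0.7 -1.3  0.1] w 0.000552914122963673 tool in box
 [[-1.  0.  0.]
 [ 0.  1. -0.]
 [-0. -0. -1.]]
```

View pics/s3.png

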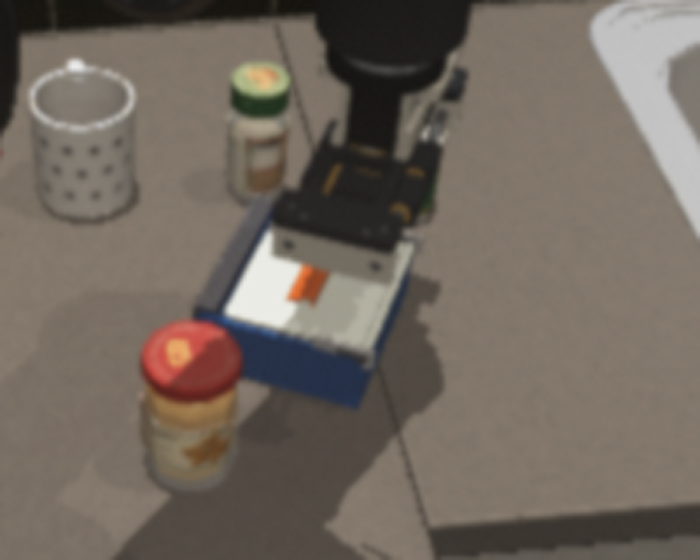

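The flap lies flat and the ridge shows at (308,285), still short of the lip. Now I lower to about 2 mm above the flap behind the ridge and push along +x.

{"api": "servo_tool", "payload": {"deltas": [[1,0,0,5,0,0,0],[1,0,0,5,0,0,0],[1,0,0,5,0,0,0],[1,0,0,4,0,0,0],[1,0,0,2,0,0,0],[1,0,0,0,0,0,0],[1,-2,0,0,0,0,0],[1,-2,0,0,0,0,0],[1,-2,0,0,0,0,0],[1,-2,0,0,0,0,0],[1,-1,0,0,0,0,0],[1,-1,0,0,0,0,0],[1,-1,0,0,0,0,0],[1,-1,0,0,0,0,0],[1,0,0,0,0,0,0]]}}

```text
t: 9.83
eef_pos: [0.5326, -0.1683, 0.0554]
ee_rot: [3.141, -0.001, -2.844]
force: [-2.4, -1.2, 1.5]
width: 0.0007
gripper_force: 1.5
```

```bash
python3 pose.py
```

```text
t 9.8333 box mm [-24.1  -0.4  55.4] F box [-2.6 -0.4  1.5] w 0.0006502736307284673 tool in box
 [[-1.     0.    -0.001]
 [ 0.     1.     0.   ]
 [ 0.001  0.    -1.   ]]
```

{"api": "servo_tool", "payload": {"deltas": [[1,-1,0,0,0,0,0],[1,-1,0,0,0,0,0],[1,-1,0,0,0,0,0],[1,-1,0,0,0,0,0],[1,0,0,0,0,0,0]]}}

```text
t: 10.25
eef_pos: [0.5371, -0.167, 0.0554]
ee_rot: [-3.142, 0.0, -2.844]
force: [-1.3, -1.0, 1.3]
width: 0.0001
gripper_force: 1.3
```

```bash
python3 pose.py;  python3 - <<'E'
from h import *
f=arm.grab_frame("scene"); cv2.imwrite("pics/s4.png",cv2.resize(f["color"][140:220,280:380,::-1],None,fx=7,fy=7,interpolation=cv2.INTER_CUBIC))
E
```

```text
t 10.25 box mm [-19.4  -0.4  55.4] F box [-1.5 -0.6  1.3] w 0.00010404609335749778 tool in box
 [[-1. -0.  0.]
 [-0.  1. -0.]
 [-0. -0. -1.]]
```

View pics/s4.png

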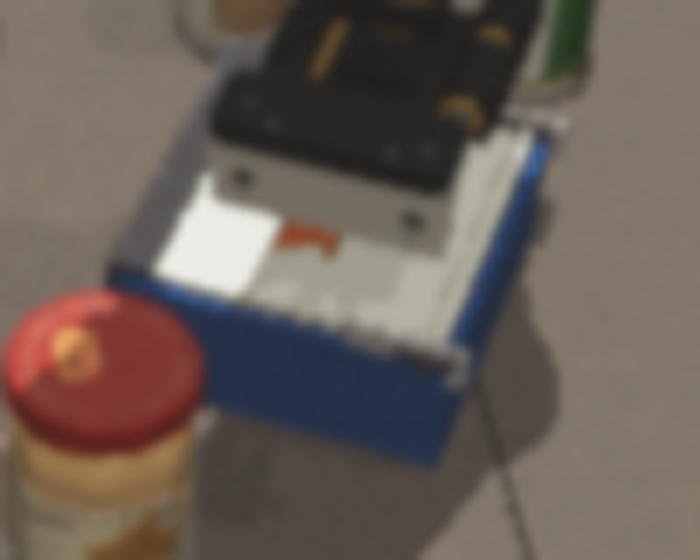

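Moved about 5 mm with low force. Now I check that the flap is still flat by lowering the tip onto it.

{"api": "servo_tool", "payload": {"deltas": [[1,0,0,0.8,0,0,0],[1,0,0,0.8,0,0,0],[1,0,0,0,0,0,0]]}}

```text
t: 10.55
eef_pos: [0.537, -0.167, 0.0537]
ee_rot: [3.142, 0.0, -2.844]
force: [-1.4, -0.5, 1.3]
width: 0.0005
gripper_force: 1.0
```

{"api": "servo_tool", "payload": {"deltas": [[1,0,0,0.7,0,0,0],[1,0,0,0,0,0,0]]}}

```text
t: 10.72
eef_pos: [0.537, -0.167, 0.0532]
ee_rot: [-3.142, 0.0, -2.844]
force: [-1.9, -0.4, 2.2]
width: 0.0005
gripper_force: 1.6
```

Contact comes at 53 mm, so it is flat. I push the remaining 10 mm or so with light downward contact.

{"api": "servo_tool", "payload": {"deltas": [[1,-1,0,0,0,0,0],[1,-1,0,0,0,0,0],[1,-1,0,0,0,0,0],[1,-1,0,0,0,0,0],[1,-1,0,0,0,0,0],[1,-1,0,0,0,0,0],[1,-1,0,0,0,0,0],[1,0,0,0,0,0,0]]}}

```text
t: 11.38
eef_pos: [0.5439, -0.1649, 0.0532]
ee_rot: [-3.142, 0.0, -2.844]
force: [-1.6, -0.4, 2.2]
width: 0.0005
gripper_force: 1.9
```

```bash
python3 pose.py
```

```text
t 11.3833 box mm [-12.3  -0.5  53.2] F box [-1.7  0.1  2.2] w 0.00047234995866085567 tool in box
 [[-1.  0.  0.]
 [ 0.  1. -0.]
 [-0. -0. -1.]]
```

{"api": "servo_tool", "payload": {"deltas": [[1,-0.7,0,0,0,0,0],[1,-0.7,0,0,0,0,0],[1,-0.6,0,0,0,0,0],[1,0,0,0,0,0,0]]}}

```text
t: 11.72
eef_pos: [0.5455, -0.1644, 0.0532]
ee_rot: [-3.142, -0.0, -2.844]
force: [-3.6, -0.6, 3.4]
width: 0.0003
gripper_force: 2.4
```

{"api": "servo_tool", "payload": {"deltas": [[1,-0.5,0,0,0,0,0],[1,-0.5,0,0,0,0,0],[1,0,0,0,0,0,0]]}}

```text
t: 11.97
eef_pos: [0.5455, -0.1644, 0.0531]
ee_rot: [3.141, -0.002, -2.844]
force: [-5.3, -1.1, 4.5]
width: 0.0002
gripper_force: 3.5
```

The tip has stopped and force is rising, which is the end stop. A little more to be sure, then I back off and lift.

{"api": "servo_tool", "payload": {"deltas": [[1,-0.7,0,0,0,0,0],[1,-0.7,0,0,0,0,0],[1,0,0,0,0,0,0],[1,0,0,0,0,0,0]]}}

```text
t: 12.3
eef_pos: [0.5456, -0.1643, 0.0529]
ee_rot: [3.141, -0.004, -2.844]
force: [-9.1, -4.8, 7.6]
width: 0.0005
gripper_force: 5.5
```

{"api": "servo_tool", "payload": {"deltas": [[1,2,0,-0.5,0,0,0],[1,3,0,-1,0,0,0],[1,2,0,-3,0,0,0],[1,0,0,-15,0,0,0],[1,0,0,-20,0,0,0],[1,0,0,-25,0,0,0],[1,10,0,-25,0,0,0],[1,20,0,-20,0,0,0],[1,20,0,-10,0,0,0],[1,20,0,0,0,0,0],[1,20,0,0,0,0,0],[1,20,0,0,0,0,0],[1,0,0,0,0,0,0],[1,0,0,0,0,0,0]]}}

```text
t: 13.47
eef_pos: [0.436, -0.1982, 0.1735]
ee_rot: [-3.141, 0.002, -2.844]
force: [0.4, 0.0, -0.3]
width: 0.0007
gripper_force: 0.0
```

```bash
python3 pose.py;  python3 - <<'E'
from h import *
a=arm.grab_frame("top")
for q in("ridge","spice_jar","paste_tin","honey_jar"): look(a,q)
f=arm.grab_frame("scene")
r=lambda c:cv2.resize(c[...,::-1],(390,520),interpolation=cv2.INTER_CUBIC)
cv2.imwrite("pics/s5.png",np.hstack([r(a["color"][140:280,300:405]),r(f["color"][125:245,290:380])]))
E
```

```text
t 13.4667 box mm [-125.2   -0.6  173.5] F box [ 0.4 -0.1 -0.3] w 0.000670447325686266 tool in box
 [[-1.     0.     0.002]
 [ 0.     1.    -0.001]
 [-0.002 -0.001 -1.   ]]
ridge 0.68 [0.366 0.186 0.051] px [169. 316.]
ridge 0.64 [ 0.57  -0.166  0.052] px [358. 209.]
spice_jar 0.68 [ 0.671 -0.265  0.105] px [416. 152.]
paste_tin 0.91 [ 0.571 -0.318  0.066] px [440. 209.]
paste_tin 0.52 [ 0.673 -0.261  0.102] px [413. 151.]
honey_jar 0.91 [ 0.553 -0.008  0.097] px [275. 214.]
honey_jar 0.64 [ 0.674 -0.264  0.102] px [415. 151.]
```

View pics/s5.png

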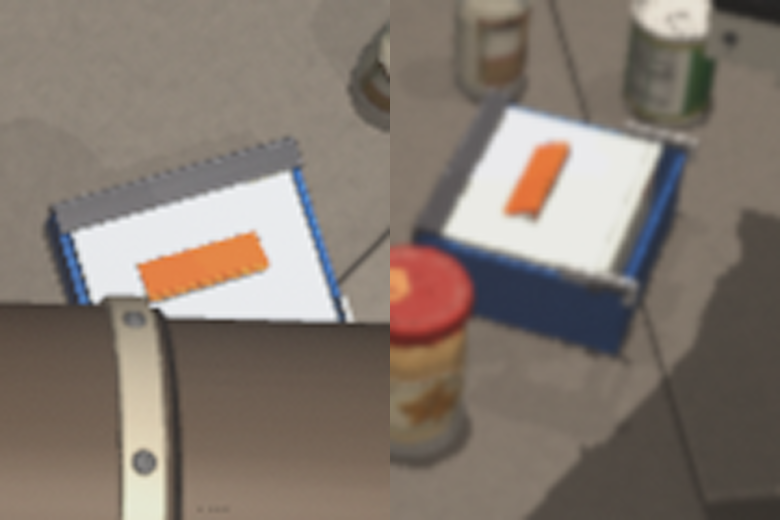

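The flap is under the lip with the lip fully visible on top: ridge at (205,265) in the left half, lip at (175,185). I make a quick numeric check of the ridge position, then hand in.

Run:
```python
from h import *
b=np.load("box.npy"); a=arm.grab_frame("top"); B=R.from_euler('z',b[2])
w=ray(a,(300+209/3.714,140+282/3.714),.0625)
x=B.inv().apply(w-[b[0],b[1],0])[0]*1000
print("crest box x mm (want ~0, drawn back -15):",x)
f=arm.grab_frame("scene"); look(f,"honey_jar")
if x>-3: print(arm.job_done())
```

```text
crest box x mm (want ~0, drawn back -15): 0.5904504967158062
honey_jar 0.61 [0.531 0.006 0.082] px [294. 203.]
the job is handed in; nothing more can be done
None
```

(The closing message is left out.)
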